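# Roll a flatted brass knob home in a V-groove and wedge it tight

### The job

Set up the brass knob for drilling: turn it in the V-groove of the fixture until its flat drops home against one of the two groove faces (either will do) with its round rim against the other. Then slide the wooden wedge, thin end first and lying on the base plate, into the gap between the knob and the stop rail and push it in firmly so that it stays jammed and locks the knob, and let go. Do not knock over the yellow bottle or push the finished brass spider out of its place.

Things in the scene. Friction and masses are not known exactly. Their poses are not given: they have to be found in the camera images.
- fixture: Fixture fixed to the bench (lightly oiled, brass slides on it easily): steel base plate 140 x 150 mm (x, y), 12 mm thick; origin at the centre of its underside, z up, yaw within 0.35 rad of the world's. Near its +x edge stands a V-block whose upright 90 degree V-groove opens towards -x; near its -x edge runs the stop rail.
- vblock: Grey V-block on the plate, 18 mm high. Origin at the V's inner corner at plate-top height, 42.4 mm along fixture +x from the fixture's origin. One groove face is the plane x = 0, the other y = 0, each 60 mm long; the knob sits at x, y > 0 (x axis at 135, y axis at 225 deg from fixture x). Knob's axis: x = y = 30 mm when round on both; 25 mm from the face its flat is home on, 30 from the other.
- stop: Stop rail on the plate: grey bar 18 mm wide, 130 mm long along fixture y, 14 mm high. Origin at plate-top height, midway along its face towards the knob (plane fixture x = -42 mm). The gap from this face to the knob's rim is about 12 mm with the knob round in the V, 15.5 mm with its flat home; open at both ends (fixture -y, +y).
- knob: Loose brass knob, 0.3 to 0.5 kg, standing in the V on the plate: disc 60 mm across, 16 mm thick, one flat on its rim; on it a round hub 26 mm across, from 16 to 50 mm above the plate. Origin on the axis at the underside; x points out squarely through the flat, z up. At the start the flat is 45 to 135 deg of turn from the nearer groove face. Two other such knobs on the bench have no flat: not for use.
- knob_flat (a point): Middle of the knob's flat: 25 mm from the axis along the knob's x, 8 mm above the underside. The flat is 33 mm wide and cut 5 mm deep.
- wedge: Loose pale wooden wedge, 0.09 kg, flat on the bench at the fixture's -y side: 130 mm long, 16 mm high, at its thick end an upright grip (22 mm along x, 21 mm across, top 58 mm above the underside). Origin under the grip's centre, at the underside; x points to the thin end (tip at x = 119 mm, butt at -11). Pushing along x with about 15 N jams it well.
- wedge_tip (a point): Middle of the wedge's thin end, 8 mm above its underside. The straight side is the plane y = +10.5 mm of the wedge (it lies along the stop rail if the wedge enters from the fixture's -y end); the other side runs from y = -10.5 mm at the butt (21 mm thick) to +1.5 mm at the tip (9 mm). Flat home, it jams with the tip about 70 mm past the knob's point nearest the rail.
- wash_bottle: Yellow bottle, 72 mm in diameter, 200 mm tall, standing to the left of the fixture; origin at the centre of its underside.
- spider: Finished ornament left of the fixture: brass knobs on rods welded to a centre, about 190 mm across and 150 mm tall; origin at the centre of its foot.
Mind the look-alikes: they are no part of the job. What is shaped like the wedge but blue or green is not meant.

How it is judged (in metres and radians):
On the way:
1. the knob is turned so that its flat faces one of the groove faces ((x of knob_flat in the frame of vblock below 0.008 m or y of knob_flat in the frame of vblock below 0.008 m)), for 0.2 s.
At the end, for the whole second after the job is handed in: Knob flat on the plate (3 mm, 0.06 rad), flat home on one groove face (axis within 27 mm of it, square within 0.07 rad), rim on the other (axis within 32 mm); wedge on the plate (4 mm, 0.09 rad), jammed, pressing knob and stop rail with over 1 N each; both at rest (((x of knob in the frame of vblock below 0.027 m and y of knob in the frame of vblock below 0.032 m and angle between the x axis of knob and the x axis of vblock, either way round below 0.07 rad) or (y of knob in the frame of vblock below 0.027 m and x of knob in the frame of vblock below 0.032 m and angle between the x axis of knob and the y axis of vblock, either way round below 0.07 rad)) and z of knob in the frame of vblock below 0.003 m and angle between knob's own z axis and vertical below 0.06 rad and contact force between wedge and knob above 1 N and contact force between wedge and stop above 1 N and z of wedge in the frame of fixture below 0.016 m and angle between wedge's own z axis and vertical below 0.09 rad and linear speed of each of knob, wedge below 0.01 m/s); the robot touches nothing.
It fails at once if the yellow bottle is knocked over (angle between wash_bottle's own z axis and vertical above 0.6 rad).
It fails at once if the finished spider is pushed out of place (more than 40 mm) (distance of spider from where it was at the start of the episode above 0.04 m).
It also fails if it takes over 72 s, if anything falls off the work surface, if the arm or the gripper's body presses on something with over 40 N, if the wrist force passes 120 N, or if a joint passes its speed limit or range.

### The arm

A 7-joint arm with a two-finger parallel gripper is mounted at the origin on the work surface. World frame = base frame: x ahead of the robot, y to its left, z up, the work surface at z = 0. Lengths are in mm, angles in rad, forces in N, time in s.
With the tool pointing down it reaches from about 425 to 875 mm from the base axis. Payload 8.4 kg.
Tool frame: the origin (TCP) lies on the centre line of the jaws, within the pads' length; the fingertips stand 25 mm ahead of it and the grasp point (between the pads) lies 6 mm ahead of it; z points along the fingers, y is the line along which they close (so a half turn about z gives the same grasp; the last joint's range is limited). The gripper opens to 87 mm and grips with 3 to 60 N. Pads are 19 mm wide; open, the fingers measure 117 mm over their backs; the gripper's body (75 mm by 190 mm) begins 51 mm behind the grasp point.
Start: joints at [1.199, 0.333, 0.04, 1.465, -0.013, 1.343, -0.059], TCP at [175.107, -625.941, 247.546] pointing down, gripper open.
Joint ranges: [-2.58, 2.58], [-0.38, 2.09], [-1.3, 1.39], [0.25, 2.4], [-1.5, 4.64], [0.08, 2.09], [-2.65, 2.65]. Speed limits (rad/s): [2.22, 2.22, 2.79, 2.79, 3.14, 3.14, 3.14].

### API

Orientations are given as a rotation vector (axis times angle).
In Python, from workcell import monitor, vision, order gives the robot as it stands.
- The arm moves only by the shell command python3 -m pendant 'ROWS' [FORCE]. ROWS is JSON, a list of rows, each an object of numbers: "jaw": the closure, from 0 (fully open) to 1 (shut); "dx", "dy", "dz": the shift along the world's x, y, z in m; "ax", "ay", "az": the turn, a rotation vector about the world's x, y, z in degrees. In form: [{"jaw": .., "dx": .., "dy": .., "dz": .., "ax": .., "ay": .., "az": ..}, ...]. A call has 1 to 10 rows; each row is the pose to reach, as a shift and turn from the pose commanded when the call began; what a row does not reach only later rows make up. A row lasts 1/12 s, in which the tool goes at most 41.7 mm and 7.16 degrees, less where a joint would pass 70% of its speed; a pose out of reach is approached as far as the arm can. A call with a gripper value outside its range is refused whole. The fingers move at their own pace and stop on an object; FORCE is the grip in N (left out, the last holds). Time passes only in rows, so rows that repeat a pose let the fingers close. It gives the time, the measured TCP pose, the force, the opening and the grip force at its end, in the units of the state.
- monitor.sense(): the state, without advancing time (a new reading comes with each control period).
- vision.snapshot(name): name is "side" or "top" or "wrist"; returns the picture (480x640x3 uint8, blue, green, red); there is no depth.
- vision.get_calibration(name): a dict with "fx", "fy", "cx", "cy" (pixels), "rvec" (rotation vector, rad) and "tvec" (3), from world to camera coordinates, as OpenCV has them; the wrist camera has in their place "T_tool_cam" (4x4, takes a point from camera to tool coordinates, whose origin is the TCP and whose axes are the flange's). Camera axes: x right, y down, z forward; pixel columns grow to the right and rows downward; lengths in mm; the calibration is good to about 2 mm. A picture is of the moment at which its call begins: read the wrist's pose just before it. get_calibration takes no time and is no camera call.
- order.job_done(): hands the job in; it is judged then, once.
The state is a dict: "clock": time; "q": joint angles; "dq": joint speeds; "tau": joint torques, N m; "tcp_pos": TCP position; "orientation": TCP orientation; "ft_force": force on the tool from outside, world axes, zero at the start; "wrist_torque": the same for the moment, N m; "opening": finger opening in mm; "grip_force": force on a finger pad.
Only numpy, scipy, OpenCV 4.12 (cv2) and the standard library are available. Lean on these libraries where they do the work, as an engineer would, in place of code of your own. Each camera call takes 0.05 s, during which the arm holds its last target. There are 200 camera calls.

## Working session

There is one attempt and no reset: what is moved stays moved. The work goes in short steps, Python scripts to look and compute and a shell command to move; the robot and the scene stay as the last step left them, time stands still between calls to the robot, and variables do not carry over. Pictures are saved under pics/ and viewed, at most 10 in all, crops included, and the job is handed in when it is done.

```bash
mkdir -p pics; ls
python3 - <<'E'
from workcell import monitor, vision
import cv2
s=monitor.sense(); print(s)
for n in("top","side"):
    cv2.imwrite(f"pics/{n}0.png",vision.snapshot(n)); print(n,vision.get_calibration(n))
print(vision.get_calibration("wrist"))
E
```

```text
pics
{'clock': 0.0, 'q': array([ 1.1987975 ,  0.33390665,  0.03986742,  1.4663112 , -0.01342898,
        1.34329116, -0.058489  ]), 'dq': array([-1.37173103e-03, -1.11935202e-03, -6.53528300e-05,  8.46615306e-04,
        1.60237180e-03,  2.27388479e-03,  4.35202780e-04]), 'tau': array([ 1.54005193e-03, -6.56368446e+01,  1.33623552e+00, -4.03795910e+01,
       -5.95478201e-02,  4.48452146e-02,  1.18119774e-04]), 'tcp_pos': array([ 174.99392029, -625.53764754,  246.64234899]), 'orientation': array([-3.11080810e+00, -4.26952016e-01,  4.78694838e-04]), 'ft_force': array([ 1.40038111, -0.00988275, -0.45816302]), 'wrist_torque': array([-0.02048167, -0.01772647, -0.00624915]), 'grip_force': 0.0, 'opening': 87.06329661039821}
top {'fx': 447.1396748816342, 'fy': 447.1396748816342, 'cx': 322.3145000319267, 'cy': 243.29517633901938, 'rvec': array([ 2.10604579, -2.12195448,  0.19386568]), 'tvec': array([ -62.34308821,  533.33465983, 1023.02019712])}
side {'fx': 613.017352954184, 'fy': 613.017352954184, 'cx': 319.41917860752585, 'cy': 232.19048659025856, 'rvec': array([ 2.25941733, -0.29180108,  0.14421848]), 'tvec': array([-511.61083428,   84.73198097, 1679.65328682])}
{'fx': 389.33523830091707, 'fy': 389.33523830091707, 'cx': 320.01578194768064, 'cy': 237.01471297663926, 'T_tool_cam': array([[ 4.20224518e-04, -9.70281793e-01, -2.41977406e-01,
         6.54556012e+01],
       [ 9.99999811e-01,  2.99211853e-04,  5.36846097e-04,
         4.85641923e-01],
       [-4.48489486e-04, -2.41977586e-01,  9.70281736e-01,
        -1.36607018e+02],
       [ 0.00000000e+00,  0.00000000e+00,  0.00000000e+00,
         1.00000000e+00]])}
```

View pics/top0.png

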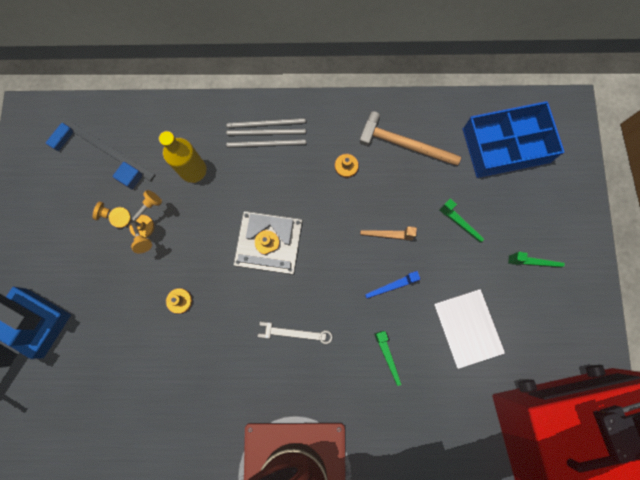

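View pics/side0.png

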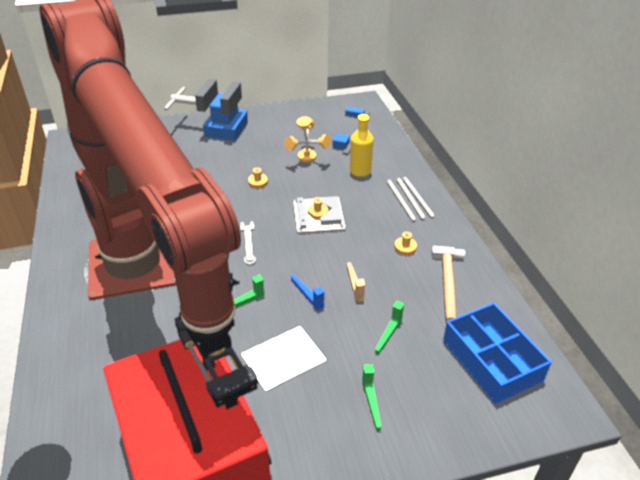

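The top view shows the fixture at about (268,242), its V opening towards the robot (down in the picture) and the rail at (265,264). The pale wedge has its grip at (411,234) and tip at (361,233), pointing at the fixture. The bottle is at (185,160) and the spider at (140,225). The side view agrees.

```bash
cat > h.py <<'E'
import numpy as np, cv2
from scipy.spatial.transform import Rotation as R
from workcell import monitor, vision
def cam(n,s=None):
    c=vision.get_calibration(n); K=np.array([[c['fx'],0,c['cx']],[0,c['fy'],c['cy']],[0,0,1]])
    if n!='wrist':
        Rm=cv2.Rodrigues(c['rvec'])[0]; t=np.ravel(c['tvec'])
        return K,Rm.T,-Rm.T@t
    s=s or monitor.sense(); T=np.eye(4); T[:3,:3]=R.from_rotvec(s['orientation']).as_matrix(); T[:3,3]=s['tcp_pos']
    T=T@c['T_tool_cam']; return K,T[:3,:3],T[:3,3]
def ray(C,px,z):
    K,Rm,o=C; d=Rm@np.linalg.solve(K,[px[0],px[1],1.]); return (o+d*(z-o[2])/d[2])
def proj(C,P):
    K,Rm,o=C; p=K@(Rm.T@(np.asarray(P,float)-o)); return p[:2]/p[2]
def blobs(m,amin=30):
    cs=cv2.findContours(m.astype(np.uint8),cv2.RETR_EXTERNAL,cv2.CHAIN_APPROX_NONE)[0]
    return sorted([c for c in cs if cv2.contourArea(c)>amin],key=cv2.contourArea,reverse=True)
E
python3 - <<'E'
from h import *
C=cam('top'); im=cv2.imread('pics/top0.png'); print(C[2])
hsv=cv2.cvtColor(im,cv2.COLOR_BGR2HSV)
g=(hsv[...,1]<60)&(hsv[...,2]>110); g[:200]=0;g[285:]=0;g[:,:225]=0;g[:,310:]=0
r=cv2.minAreaRect(np.vstack(blobs(g))); 
for p in cv2.boxPoints(r): print('fix',p,ray(C,p,12)[:2])
print('fixc',ray(C,r[0],12)[:2])
print('hub',ray(C,(267,240),62)[:2],'wedge grip',ray(C,(411,233),58)[:2],'tip',ray(C,(361,233),16)[:2])
for n,p,z in(('bottle',(195,172),20),('spider',(140,228),0)): print(n,ray(C,p,z)[:2])
s=monitor.sense(); print(R.from_rotvec(s['orientation']).as_matrix().round(2))
E
```

```text
[ 325.13507036  -78.00707616 1105.94074246]
fix [232.48    265.63995] [486.22520152 156.84101615]
fix [240.48    209.63997] [629.49933733 141.16583324]
fix [301.94    218.41998] [605.06550289 -14.91896203]
fix [293.94    274.41998] [463.17149732   4.43561775]
fixc [545.08416367  71.77213262]
hub [539.97757264  65.5148843 ] wedge grip [ 554.85417219 -278.88347861] tip [ 565.18556443 -162.58069344]
bottle [728.33079696 259.41181189]
spider [586.86142209 399.11910267]
[[ 0.96  0.27 -0.  ]
 [ 0.27 -0.96  0.  ]
 [-0.   -0.   -1.  ]]
```

```bash
python3 -m pendant '[{"jaw":0,"dx":0.28,"dy":0.25,"dz":0.01},{"jaw":0,"dx":0.28,"dy":0.25,"dz":0.01},{"jaw":0,"dx":0.28,"dy":0.25,"dz":0.01},{"jaw":0,"dx":0.28,"dy":0.25,"dz":0.01},{"jaw":0,"dx":0.28,"dy":0.25,"dz":0.01},{"jaw":0,"dx":0.28,"dy":0.25,"dz":0.01},{"jaw":0,"dx":0.28,"dy":0.25,"dz":0.01},{"jaw":0,"dx":0.28,"dy":0.25,"dz":0.01},{"jaw":0,"dx":0.28,"dy":0.25,"dz":0.01},{"jaw":0,"dx":0.28,"dy":0.25,"dz":0.01}]' 30; python3 -c "
from h import *;print(monitor.sense()['q'])"
```

```text
[ 1.19882467  0.33384002  0.03985178  1.4661605  -0.0133938   1.34333817
 -0.05849848]invalid input
```

```bash
python3 -m pendant '[{"jaw":0,"dx":0.28,"dy":0.25,"dz":0.01,"ax":0,"ay":0,"az":0},{"jaw":0,"dx":0.28,"dy":0.25,"dz":0.01,"ax":0,"ay":0,"az":0},{"jaw":0,"dx":0.28,"dy":0.25,"dz":0.01,"ax":0,"ay":0,"az":0},{"jaw":0,"dx":0.28,"dy":0.25,"dz":0.01,"ax":0,"ay":0,"az":0},{"jaw":0,"dx":0.28,"dy":0.25,"dz":0.01,"ax":0,"ay":0,"az":0},{"jaw":0,"dx":0.28,"dy":0.25,"dz":0.01,"ax":0,"ay":0,"az":0},{"jaw":0,"dx":0.28,"dy":0.25,"dz":0.01,"ax":0,"ay":0,"az":0},{"jaw":0,"dx":0.28,"dy":0.25,"dz":0.01,"ax":0,"ay":0,"az":0},{"jaw":0,"dx":0.28,"dy":0.25,"dz":0.01,"ax":0,"ay":0,"az":0},{"jaw":0,"dx":0.28,"dy":0.25,"dz":0.01,"ax":0,"ay":0,"az":0}]' 30; python3 -c "
from h import *;print(monitor.sense()['q'])"
```

```text
clock: 0.93
tcp_pos: [462.1, -367.7, 257.5]
orientation: [-3.107, -0.445, -0.005]
ft_force: [0.1, 1.4, 1.2]
opening: 87.0
grip_force: 0.0
[ 0.76322504  0.21789078 -0.19244814  1.59270772  0.03777727  1.33450415
 -0.71988816]
```

```bash
python3 -m pendant '[{"jaw":0,"dx":0.02,"dy":0.21,"dz":0,"ax":0,"ay":0,"az":-12},{"jaw":0,"dx":0.02,"dy":0.21,"dz":0,"ax":0,"ay":0,"az":-12},{"jaw":0,"dx":0.02,"dy":0.21,"dz":0,"ax":0,"ay":0,"az":-12},{"jaw":0,"dx":0.03,"dy":0.21,"dz":0,"ax":0,"ay":0,"az":-12},{"jaw":0,"dx":0.03,"dy":0.21,"dz":0,"ax":0,"ay":0,"az":-12},{"jaw":0,"dx":0.06,"dy":0.43,"dz":-0.01,"ax":0,"ay":0,"az":-23},{"jaw":0,"dx":0.06,"dy":0.43,"dz":-0.01,"ax":0,"ay":0,"az":-23},{"jaw":0,"dx":0.06,"dy":0.43,"dz":-0.01,"ax":0,"ay":0,"az":-23},{"jaw":0,"dx":0.06,"dy":0.43,"dz":-0.01,"ax":0,"ay":0,"az":-23},{"jaw":0,"dx":0.06,"dy":0.43,"dz":-0.01,"ax":0,"ay":0,"az":-23}]'; python3 -m pendant '[{"jaw":0,"dx":0,"dy":0.012,"dz":0,"ax":0,"ay":0,"az":0},{"jaw":0,"dx":0,"dy":0.012,"dz":0,"ax":0,"ay":0,"az":0},{"jaw":0,"dx":0,"dy":0.012,"dz":0,"ax":0,"ay":0,"az":0},{"jaw":0,"dx":0,"dy":0.012,"dz":0,"ax":0,"ay":0,"az":0}]'
python3 - <<'E'
from h import *
import pickle
s=monitor.sense(); im=vision.snapshot('wrist'); pickle.dump(s,open('w1.pkl','wb')); cv2.imwrite('pics/w1.png',im); print(s['q'],s['tcp_pos'],s['orientation'])
print(R.from_rotvec(s['orientation']).as_matrix().round(3))
E
```

```text
clock: 1.77
tcp_pos: [511.7, 33.2, 248.4]
orientation: [3.135, -0.203, 0.0]
ft_force: [1.3, -0.1, -0.3]
opening: 87.2
grip_force: 0.0
clock: 2.1
tcp_pos: [512.0, 41.8, 248.3]
orientation: [3.134, -0.205, -0.001]
ft_force: [-0.3, -0.8, -0.8]
opening: 87.1
grip_force: 0.0
[ 0.31414119  0.0881332  -0.50763817  1.76812413  0.04496234  1.29728867
 -1.90526097] [511.96941339  41.77128966 248.29403701] [ 3.13428300e+00 -2.04706302e-01 -7.50412018e-04]
[[ 0.992 -0.13  -0.001]
 [-0.13  -0.992 -0.001]
 [-0.     0.001 -1.   ]]
```

View pics/w1.png

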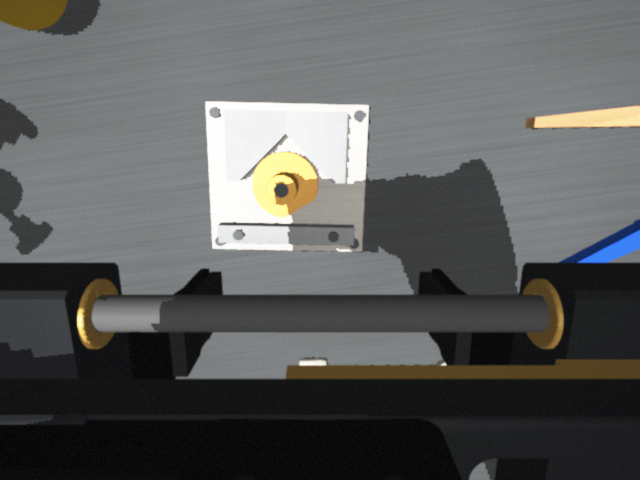

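The wrist view shows the plate with corners near (206,102), (369,104), (365,251) and (211,248), the V corner at (286,135) and the knob disc centred near (285,183). Next I measure the plate, and the disc's rim profile to find the flat.

Run:
```python
from h import *
import pickle
s=pickle.load(open('w1.pkl','rb')); C=cam('wrist',s); im=cv2.imread('pics/w1.png'); hsv=cv2.cvtColor(im,cv2.COLOR_BGR2HSV)
P=np.array([ray(C,p,12)[:2] for p in((206.5,101.5),(369.5,104.5),(365,251.5),(211,249))])
print(P.round(1), np.linalg.norm(np.roll(P,-1,0)-P,axis=1).round(1))
c=P.mean(0); u=(P[0]+P[1]-P[2]-P[3]); yaw=np.arctan2(u[1],u[0]); v=P[0]+P[3]-P[1]-P[2]
yaw2=np.arctan2(-v[0],v[1]); print('fixc',c,'yaw',np.degrees(yaw),np.degrees(yaw2))
yw=(yaw+yaw2)/2; rot=lambda a:np.array([[np.cos(a),-np.sin(a)],[np.sin(a),np.cos(a)]])
V=c+rot(yw)@[42.4,0]; print('V corner predicted',V,'seen px',proj(C,[*V,30]),'top at30')
m=(hsv[...,1]>120)&(hsv[...,0]>8)&(hsv[...,0]<35)&(hsv[...,2]>60); m[:130]=0;m[230:]=0;m[:,:230]=0;m[:,340:]=0
b=blobs(m)[0][:,0,:]
Q=np.array([ray(C,p,28)[:2] for p in b]); (x,y),r=cv2.minEnclosingCircle(Q.astype(np.float32)); print('circ',x,y,r)
k=rot(-yw)@(np.array([x,y])-c); print('knob in fix',k)
vx=rot(-yw-np.radians(135))@(np.array([x,y])-V); print('knob in V',vx)
# robust fit: points with r>.95 
cc=np.array([x,y])
for _ in range(5):
    d=np.linalg.norm(Q-cc,axis=1); g=Q[d>np.percentile(d,30)]
    A=np.c_[2*g,np.ones(len(g))]; sol=np.linalg.lstsq(A,(g**2).sum(1),rcond=None)[0]; cc=sol[:2]
print('fit',cc,np.sqrt(sol[2]+cc@cc))
d=Q-cc; a=np.degrees(np.arctan2(d[:,1],d[:,0]))-np.degrees(yw); a=(a+180)%360-180
for k in range(-180,180,10):
    w=(a>=k)&(a<k+10); 
    if w.any(): print(k+5,np.linalg.norm(d[w],axis=1).mean().round(1),end=' | ')
cv2.imwrite('pics/w1c.png',cv2.resize(im[90:260,190:390],None,fx=4,fy=3.5,interpolation=cv2.INTER_CUBIC)[:600,:800])
```

```text
[[623.9 130.2]
 [602.1 -16.3]
 [464.1   1.9]
 [486.6 153.5]] [148.1 139.2 153.3 139.2]
fixc [544.18106795  67.3189504 ] yaw -8.591319373272844 -8.440554667181802
V corner predicted [586.11359572  61.04016745] seen px [286.42567971 133.62023234] top at30
circ 536.2460327148438 61.642845153808594 22.65386390686035
knob in fix [-7.00700595 -6.78858031]
knob in V [30.13577778 39.73628012]
fit [536.41425372  61.36790997] 19.26579549465804
-175 18.3 | -165 17.2 | -155 16.3 | -145 16.4 | -135 16.6 | -125 18.0 | -115 19.4 | -105 19.6 | -95 19.9 | -85 20.3 | -75 21.4 | -65 21.7 | -55 18.4 | -45 14.3 | -35 13.7 | -25 14.2 | -15 14.9 | -5 14.9 | 5 15.8 | 15 12.5 | 25 14.1 | 35 16.3 | 45 17.3 | 55 16.6 | 65 14.3 | 75 15.0 | 85 14.7 | 95 17.8 | 105 17.4 | 115 16.9 | 125 15.2 | 135 20.4 | 145 17.8 | 155 18.0 | 165 22.0 | 175 20.3 |
```

View pics/w1c.png

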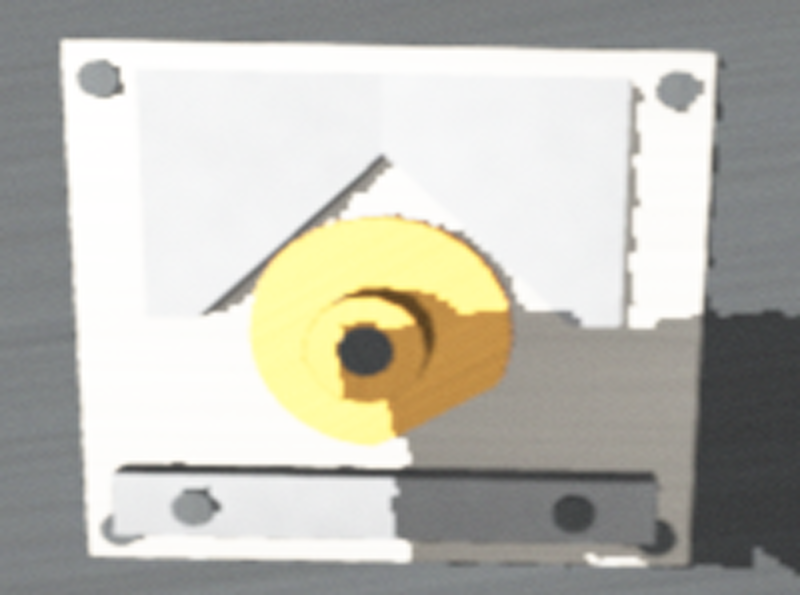

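The crop shows the flat at the lower right, running from (398,437) to (503,378). The disc is centred near (381,330) and the hub hole is at (365,350).

Run:
```python
from h import *
import pickle
s=pickle.load(open('w1.pkl','rb')); C=cam('wrist',s)
f=lambda x,y:(190+x/4-.4,90+y/3.5-.4)
for n,p,z in(('hubhole',(365,350),62),('discL',(250,335),28),('discR',(512,330),28),('top',(385,215),28),('bot',(370,446),28),('f1',(398,437),28),('f2',(503,378),28),('Vcorner',(386,155),30),('rail l',(118,466),26),('rail r',(655,473),26)): print(n,ray(C,f(*p),z)[:2].round(1))
a=ray(C,f(398,437),28)-ray(C,f(503,378),28); print('flat len',np.linalg.norm(a),'normal fix deg',np.degrees(np.arctan2(a[1],a[0]))-90+8.5)
m=ray(C,f(450.5,407.5),28)[:2]; print(m-[544.2,67.3],np.degrees(np.arctan2(*(m-[544.2,67.3])[::-1]))+8.5)
# wedge from top
im=cv2.imread('pics/top0.png'); T=cam('top'); h=cv2.cvtColor(im,cv2.COLOR_BGR2HSV)
k=(h[...,0]<22)&(h[...,1]>60)&(h[...,2]>100); k[:215]=0;k[255:]=0;k[:,:345]=0;k[:,430:]=0
b=blobs(k)[0][:,0,:]; print('wedge px',b.min(0),b.max(0)); 
gx=b[b[:,0]>405]; print('grip px',gx.min(0),gx.max(0)); tx=b[b[:,0]<364]; print('tip px',tx.min(0),tx.max(0))
```

```text
hubhole [541.5  69.8]
discL [545.1  99.2]
discR [538.6  39.6]
top [571.3  64. ]
bot [512.3  76.5]
f1 [513.9  69.7]
f2 [526.4  43.3]
Vcorner [585.9  61.4]
rail l [514.3 136.4]
rail r [495.9  11.3]
flat len 29.130569800998295 normal fix deg 33.83993133118234
[-24.04112035 -10.86191617] -147.18627435284304
wedge px [360 226] [416 238]
grip px [406 226] [416 236]
tip px [360 230] [363 234]
```

```bash
python3 -m pendant '[{"jaw":0,"dx":0.03,"dy":0.028,"dz":-0.03,"ax":0,"ay":0,"az":0},{"jaw":0,"dx":0.03,"dy":0.028,"dz":-0.06,"ax":0,"ay":0,"az":0},{"jaw":0,"dx":0.03,"dy":0.028,"dz":-0.09,"ax":0,"ay":0,"az":0},{"jaw":0,"dx":0.03,"dy":0.028,"dz":-0.12,"ax":0,"ay":0,"az":0},{"jaw":0,"dx":0.03,"dy":0.028,"dz":-0.145,"ax":0,"ay":0,"az":0},{"jaw":0,"dx":0.03,"dy":0.028,"dz":-0.145,"ax":0,"ay":0,"az":0},{"jaw":0,"dx":0.03,"dy":0.028,"dz":-0.145,"ax":0,"ay":0,"az":0}]'; python3 -c "
from h import *;s=monitor.sense();print(s['q'],s['tcp_pos'],R.from_rotvec(s['orientation']).as_matrix().round(3)[:,0])"
```

```text
clock: 2.73
tcp_pos: [541.4, 70.0, 102.9]
orientation: [3.134, -0.205, -0.004]
ft_force: [-0.4, 0.5, 0.7]
opening: 87.0
grip_force: 0.0
[ 0.23930997  0.29611259 -0.51687658  1.86147332  0.16862556  1.02990305
 -2.04788463] [541.39462986  69.98184106 102.92939953] [ 0.991 -0.13  -0.003]
```

```bash
python3 -m pendant '[{"jaw":0,"dx":0,"dy":0,"dz":-0.025,"ax":0,"ay":0,"az":0},{"jaw":0,"dx":0,"dy":0,"dz":-0.044,"ax":0,"ay":0,"az":0},{"jaw":0,"dx":0,"dy":0,"dz":-0.044,"ax":0,"ay":0,"az":0},{"jaw":1,"dx":0,"dy":0,"dz":-0.044,"ax":0,"ay":0,"az":0},{"jaw":1,"dx":0,"dy":0,"dz":-0.044,"ax":0,"ay":0,"az":0},{"jaw":1,"dx":0,"dy":0,"dz":-0.044,"ax":0,"ay":0,"az":0},{"jaw":1,"dx":0,"dy":0,"dz":-0.044,"ax":0,"ay":0,"az":0},{"jaw":1,"dx":0,"dy":0,"dz":-0.044,"ax":0,"ay":0,"az":0},{"jaw":1,"dx":0,"dy":0,"dz":-0.044,"ax":0,"ay":0,"az":0},{"jaw":1,"dx":0,"dy":0,"dz":-0.044,"ax":0,"ay":0,"az":0}]' 20
```

```text
clock: 3.57
tcp_pos: [542.2, 71.5, 59.8]
orientation: [-3.135, 0.202, -0.001]
ft_force: [0.1, -0.4, -0.9]
opening: 47.9
grip_force: 0.0
```

```bash
python3 -m pendant '[{"jaw":1,"dx":0,"dy":0,"dz":0,"ax":0,"ay":0,"az":0},{"jaw":1,"dx":0,"dy":0,"dz":0,"ax":0,"ay":0,"az":0},{"jaw":1,"dx":0,"dy":0,"dz":0,"ax":0,"ay":0,"az":0},{"jaw":1,"dx":0,"dy":0,"dz":0,"ax":0,"ay":0,"az":0},{"jaw":1,"dx":0,"dy":0,"dz":0,"ax":0,"ay":0,"az":0},{"jaw":1,"dx":0,"dy":0,"dz":0,"ax":0,"ay":0,"az":0}]' 20
```

```text
clock: 4.07
tcp_pos: [542.0, 71.5, 59.5]
orientation: [-3.135, 0.202, 0.0]
ft_force: [-0.1, -1.3, 0.7]
opening: 25.2
grip_force: 20.0
```

```bash
python3 -m pendant '[{"jaw":1,"dx":0,"dy":0,"dz":0,"ax":0,"ay":0,"az":6},{"jaw":1,"dx":0,"dy":0,"dz":0,"ax":0,"ay":0,"az":12},{"jaw":1,"dx":0,"dy":0,"dz":0,"ax":0,"ay":0,"az":18},{"jaw":1,"dx":0,"dy":0,"dz":0,"ax":0,"ay":0,"az":24},{"jaw":1,"dx":0,"dy":0,"dz":0,"ax":0,"ay":0,"az":30},{"jaw":1,"dx":0,"dy":0,"dz":0,"ax":0,"ay":0,"az":36},{"jaw":1,"dx":0,"dy":0,"dz":0,"ax":0,"ay":0,"az":42},{"jaw":1,"dx":0,"dy":0,"dz":0,"ax":0,"ay":0,"az":48},{"jaw":1,"dx":0,"dy":0,"dz":0,"ax":0,"ay":0,"az":50},{"jaw":1,"dx":0,"dy":0,"dz":0,"ax":0,"ay":0,"az":50}]' 30; python3 -m pendant '[{"jaw":1,"dx":0,"dy":0,"dz":0,"ax":0,"ay":0,"az":6},{"jaw":1,"dx":0,"dy":0,"dz":0,"ax":0,"ay":0,"az":12},{"jaw":1,"dx":0,"dy":0,"dz":0,"ax":0,"ay":0,"az":18},{"jaw":1,"dx":0,"dy":0,"dz":0,"ax":0,"ay":0,"az":24},{"jaw":1,"dx":0,"dy":0,"dz":0,"ax":0,"ay":0,"az":30},{"jaw":1,"dx":0,"dy":0,"dz":0,"ax":0,"ay":0,"az":36},{"jaw":1,"dx":0,"dy":0,"dz":0,"ax":0,"ay":0,"az":42},{"jaw":1,"dx":0,"dy":0,"dz":0,"ax":0,"ay":0,"az":48},{"jaw":1,"dx":0,"dy":0,"dz":0,"ax":0,"ay":0,"az":51.5},{"jaw":1,"dx":0,"dy":0,"dz":0,"ax":0,"ay":0,"az":51.5}]' 30
python3 - <<'E'
from h import *
s=monitor.sense();print(s['q'],s['wrist_torque'],R.from_rotvec(s['orientation']).as_matrix().round(3)[:,0])
cv2.imwrite('pics/t2.png',vision.snapshot('top')); cv2.imwrite('pics/w2.png',vision.snapshot('wrist'))
E
```

```text
clock: 4.9
tcp_pos: [542.0, 71.5, 59.5]
orientation: [-2.926, -1.144, -0.0]
ft_force: [1.0, 0.2, -0.5]
opening: 25.5
grip_force: 30.0
clock: 5.73
tcp_pos: [542.0, 71.4, 59.5]
orientation: [-2.139, -2.301, 0.0]
ft_force: [0.9, -0.9, -0.1]
opening: 25.2
grip_force: 30.0
[ 0.48758565  0.434752   -0.83272098  1.88346166  0.38171177  0.99012046
 -0.44005312] [-0.01911823 -0.16473988  0.00921482] [-0.073  0.997  0.   ]
```

```bash
python3 -m pendant '[{"jaw":1,"dx":0.002,"dy":-0.003,"dz":0,"ax":0,"ay":0,"az":0},{"jaw":1,"dx":0.003,"dy":-0.005,"dz":0,"ax":0,"ay":0,"az":0},{"jaw":1,"dx":0.004,"dy":-0.006,"dz":0,"ax":0,"ay":0,"az":0},{"jaw":1,"dx":0.004,"dy":-0.006,"dz":0,"ax":0,"ay":0,"az":0}]' 30;  python3 -m pendant '[{"jaw":1,"dx":0.001,"dy":-0.001,"dz":0,"ax":0,"ay":0,"az":0},{"jaw":1,"dx":0.001,"dy":-0.001,"dz":0,"ax":0,"ay":0,"az":0}]' 30; python3 -m pendant '[{"jaw":1,"dx":0.001,"dy":-0.001,"dz":0,"ax":0,"ay":0,"az":0},{"jaw":1,"dx":0.001,"dy":-0.001,"dz":0,"ax":0,"ay":0,"az":0}]' 30;python3 -m pendant '[{"jaw":1,"dx":0.001,"dy":-0.001,"dz":0,"ax":0,"ay":0,"az":0},{"jaw":1,"dx":0.001,"dy":-0.001,"dz":0,"ax":0,"ay":0,"az":0}]' 30
```

```text
clock: 6.17
tcp_pos: [546.2, 65.2, 59.5]
orientation: [-2.141, -2.299, 0.0]
ft_force: [0.4, -0.2, -0.5]
opening: 25.6
grip_force: 30.0
clock: 6.33
tcp_pos: [546.4, 65.1, 59.5]
orientation: [-2.139, -2.299, 0.001]
ft_force: [-3.8, 2.4, 3.6]
opening: 25.1
grip_force: 30.0
clock: 6.5
tcp_pos: [546.7, 65.0, 59.5]
orientation: [-2.137, -2.299, 0.002]
ft_force: [-7.8, 3.8, 6.8]
opening: 25.3
grip_force: 30.0
clock: 6.67
tcp_pos: [546.8, 64.9, 59.5]
orientation: [-2.135, -2.299, 0.002]
ft_force: [-12.8, 6.0, 10.5]
opening: 25.5
grip_force: 30.0
```

```bash
python3 -m pendant '[{"jaw":1,"dx":0,"dy":0,"dz":0,"ax":0,"ay":0,"az":0},{"jaw":1,"dx":0,"dy":0,"dz":0,"ax":0,"ay":0,"az":0},{"jaw":1,"dx":0,"dy":0,"dz":0,"ax":0,"ay":0,"az":0},{"jaw":1,"dx":-0.001,"dy":0.001,"dz":0,"ax":0,"ay":0,"az":0},{"jaw":1,"dx":-0.002,"dy":0.001,"dz":0,"ax":0,"ay":0,"az":0},{"jaw":0.5,"dx":-0.002,"dy":0.001,"dz":0,"ax":0,"ay":0,"az":0},{"jaw":0.5,"dx":-0.002,"dy":0.001,"dz":0,"ax":0,"ay":0,"az":0},{"jaw":0.5,"dx":-0.002,"dy":0.001,"dz":0,"ax":0,"ay":0,"az":0},{"jaw":0.5,"dx":-0.002,"dy":0.001,"dz":0,"ax":0,"ay":0,"az":0}]' 6; python3 -m pendant '[{"jaw":0.5,"dx":0,"dy":0,"dz":0.04,"ax":0,"ay":0,"az":0},{"jaw":0.5,"dx":0,"dy":0,"dz":0.08,"ax":0,"ay":0,"az":0},{"jaw":0.2,"dx":-0.01,"dy":-0.03,"dz":0.12,"ax":0,"ay":0,"az":-6},{"jaw":0.2,"dx":-0.02,"dy":-0.05,"dz":0.15,"ax":0,"ay":0,"az":-13},{"jaw":0.2,"dx":-0.03,"dy":-0.07,"dz":0.18,"ax":0,"ay":0,"az":-20},{"jaw":0.2,"dx":-0.03,"dy":-0.07,"dz":0.18,"ax":0,"ay":0,"az":-27},{"jaw":0.2,"dx":-0.03,"dy":-0.07,"dz":0.18,"ax":0,"ay":0,"az":-34},{"jaw":0.2,"dx":-0.03,"dy":-0.07,"dz":0.18,"ax":0,"ay":0,"az":-41},{"jaw":0.2,"dx":-0.03,"dy":-0.07,"dz":0.18,"ax":0,"ay":0,"az":-48},{"jaw":0.2,"dx":-0.03,"dy":-0.07,"dz":0.18,"ax":0,"ay":0,"az":-55}]' ; python3 -m pendant '[{"jaw":0.2,"dx":0,"dy":0,"dz":0,"ax":0,"ay":0,"az":-6},{"jaw":0.2,"dx":0,"dy":0,"dz":0,"ax":0,"ay":0,"az":-13},{"jaw":0.2,"dx":0,"dy":0,"dz":0,"ax":0,"ay":0,"az":-20},{"jaw":0.2,"dx":0,"dy":0,"dz":0,"ax":0,"ay":0,"az":-27},{"jaw":0.2,"dx":0,"dy":0,"dz":0,"ax":0,"ay":0,"az":-34},{"jaw":0.2,"dx":0,"dy":0,"dz":0,"ax":0,"ay":0,"az":-41},{"jaw":0.2,"dx":0,"dy":0,"dz":0,"ax":0,"ay":0,"az":-47},{"jaw":0.2,"dx":0,"dy":0,"dz":0,"ax":0,"ay":0,"az":-47},{"jaw":0.2,"dx":0,"dy":0,"dz":0,"ax":0,"ay":0,"az":-47}]'
python3 - <<'E'
from h import *
import pickle
s=monitor.sense(); im=vision.snapshot('wrist'); pickle.dump(s,open('w3.pkl','wb')); cv2.imwrite('pics/w3.png',im); print(s['q'],s['tcp_pos'],R.from_rotvec(s['orientation']).as_matrix().round(3)[:,0])
E
```

```text
clock: 7.42
tcp_pos: [547.4, 63.3, 59.7]
orientation: [2.14, 2.299, 0.001]
ft_force: [0.3, 0.3, 1.0]
opening: 40.9
grip_force: 0.0
clock: 8.25
tcp_pos: [517.1, -6.6, 239.8]
orientation: [2.963, 1.043, 0.001]
ft_force: [-0.3, 0.3, 0.0]
opening: 69.8
grip_force: 0.0
clock: 9.0
tcp_pos: [517.1, -6.4, 239.6]
orientation: [3.134, -0.21, 0.0]
ft_force: [-0.3, 1.0, 1.1]
opening: 70.1
grip_force: 0.0
[ 0.6030291   0.12371942 -0.7235697   1.76534819  0.08540512  1.28411104
 -1.84556699] [517.06349145  -6.41560283 239.6437643 ] [ 0.991 -0.133  0.   ]
```

View pics/w3.png

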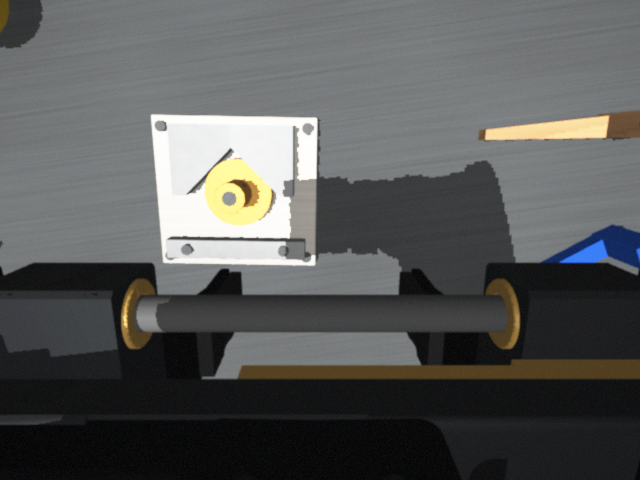

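The view shows the flat lying along the right groove face, the hub hole at (229,198), and the wedge tip at (480,135).

Run:
```python
from h import *
import pickle
s=pickle.load(open('w3.pkl','rb')); C=cam('wrist',s); T=cam('top')
print('hub',ray(C,(229,198.5),62)[:2],'V',ray(C,(231.5,150),30)[:2],'disc bottom-ish',ray(C,(239,225),28)[:2],'rail L',ray(C,(168,240),26)[:2],'rail R',ray(C,(305,240),26)[:2])
P=np.array([ray(C,p,12)[:2] for p in((152,116),(318.5,118),(316,265),(163.5,264.5))]);print(P.round(1),P.mean(0))
print('tip',[ray(C,p,16)[:2].round(1) for p in((479,130),(479,135))],'grip base',ray(C,(609,125),16)[:2])
print('top grip',ray(T,(411,231),58)[:2],'tip',ray(T,(360,232),12)[:2])
```

```text
hub [546.24713601  63.48408911] V [583.96367391  61.38989926] disc bottom-ish [517.17932135  67.59025124] rail L [511.56232194 136.01080493] rail R [494.61781605   9.92328792]
[[622.7 130.3]
 [601.2 -17.1]
 [464.6   3.8]
 [485.  152.1]] [543.40457226  67.28354077]
tip [array([ 571.8, -157.7]), array([ 567.5, -157.6])] grip base [ 560.71030341 -272.5985434 ]
top grip [ 559.75837529 -279.10206112] tip [ 568.65192714 -160.44920379]
```

```bash
python3 -m pendant '[{"jaw":0.2,"dx":0.01,"dy":-0.24,"dz":0.0,"ax":0,"ay":0,"az":0},{"jaw":0.2,"dx":0.01,"dy":-0.24,"dz":0,"ax":0,"ay":0,"az":0},{"jaw":0.2,"dx":0.01,"dy":-0.24,"dz":0,"ax":0,"ay":0,"az":0},{"jaw":0.2,"dx":0.01,"dy":-0.24,"dz":0,"ax":0,"ay":0,"az":0},{"jaw":0.2,"dx":0.01,"dy":-0.24,"dz":0,"ax":0,"ay":0,"az":0},{"jaw":0.2,"dx":0.01,"dy":-0.24,"dz":0,"ax":0,"ay":0,"az":0},{"jaw":0.2,"dx":0.01,"dy":-0.24,"dz":0,"ax":0,"ay":0,"az":0},{"jaw":0.2,"dx":0.01,"dy":-0.24,"dz":0,"ax":0,"ay":0,"az":0},{"jaw":0.2,"dx":0.01,"dy":-0.24,"dz":0,"ax":0,"ay":0,"az":0},{"jaw":0.2,"dx":0.01,"dy":-0.24,"dz":0,"ax":0,"ay":0,"az":0}]'
python3 - <<'E'
from h import *
import pickle
s=monitor.sense(); im=vision.snapshot('wrist'); pickle.dump(s,open('w4.pkl','wb')); cv2.imwrite('pics/w4.png',im); print(s['q'],s['tcp_pos'],R.from_rotvec(s['orientation']).as_matrix().round(3)[:,0])
cv2.imwrite('pics/w4c.png',cv2.resize(im[60:260,150:450],(800,533),interpolation=cv2.INTER_CUBIC))
E
```

```text
clock: 9.88
tcp_pos: [527.4, -244.8, 239.7]
orientation: [-3.134, 0.21, -0.0]
ft_force: [0.9, 1.1, 0.5]
opening: 69.7
grip_force: 0.0
[ 0.82962407  0.24622672 -0.5548356   1.62437295  0.13282588  1.30888182
 -1.45097158] [ 527.36431073 -244.84848161  239.69389332] [ 0.991 -0.134  0.   ]
```

View pics/w4c.png

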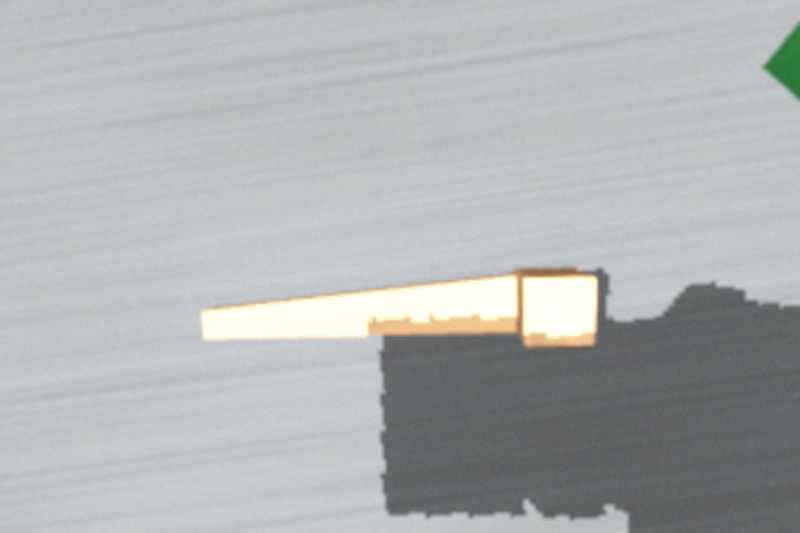

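The crop shows the wedge tip at x≈203 with its straight edge along y≈339→334 and the grip's top face spanning (522–598, 275–346).

Run:
```python
from h import *
import pickle
s=pickle.load(open('w4.pkl','rb')); C=cam('wrist',s)
f=lambda x,y:(150+x*.375-.3,60+y*.375-.3)
a,b=[ray(C,f(*p),16)[:2] for p in((203,339.5),(519,334))]; d=a-b; L=np.linalg.norm(d); d/=L
print('straight edge',a,b,L,'yaw',np.degrees(np.arctan2(d[1],d[0])))
g=ray(C,f(560,311),58)[:2]; n=np.array([-d[1],d[0]]); print('grip c',g,'edge->grip along',(a-g)@d,'offset',(a-g)@n)
for p in((522,275),(598,277),(598,346),(524,346)): print(ray(C,f(*p),58)[:2].round(1))
o=a-119*d-10.5*n; print('origin from edge',o)
```

```text
straight edge [ 562.20995576 -162.33550633] [ 549.51049611 -271.09512458] 109.49854262817176 yaw 83.33994235987882
grip c [ 559.76996929 -282.30746603] edge->grip along 119.44534359898337 offset 11.490628413212917
[ 572.  -272.1]
[ 568.4 -294.8]
[ 547.6 -292.7]
[ 550.7 -270.2]
origin from edge [ 558.83767611 -281.75023628]
```

```bash
python3 -m pendant '[{"jaw":0.4,"dx":0.032,"dy":-0.037,"dz":-0.02,"ax":0,"ay":0,"az":1},{"jaw":0.4,"dx":0.032,"dy":-0.037,"dz":-0.05,"ax":0,"ay":0,"az":1},{"jaw":0.4,"dx":0.032,"dy":-0.037,"dz":-0.08,"ax":0,"ay":0,"az":1},{"jaw":0.4,"dx":0.032,"dy":-0.037,"dz":-0.12,"ax":0,"ay":0,"az":1},{"jaw":0.4,"dx":0.032,"dy":-0.037,"dz":-0.155,"ax":0,"ay":0,"az":1},{"jaw":0.4,"dx":0.032,"dy":-0.037,"dz":-0.18,"ax":0,"ay":0,"az":1},{"jaw":0.4,"dx":0.032,"dy":-0.037,"dz":-0.194,"ax":0,"ay":0,"az":1},{"jaw":0.4,"dx":0.032,"dy":-0.037,"dz":-0.194,"ax":0,"ay":0,"az":1}]'; python3 -m pendant '[{"jaw":1,"dx":0,"dy":0,"dz":0,"ax":0,"ay":0,"az":0},{"jaw":1,"dx":0,"dy":0,"dz":0,"ax":0,"ay":0,"az":0},{"jaw":1,"dx":0,"dy":0,"dz":0,"ax":0,"ay":0,"az":0},{"jaw":1,"dx":0,"dy":0,"dz":0,"ax":0,"ay":0,"az":0},{"jaw":1,"dx":0,"dy":0,"dz":0,"ax":0,"ay":0,"az":0},{"jaw":1,"dx":0,"dy":0,"dz":0,"ax":0,"ay":0,"az":0},{"jaw":1,"dx":0,"dy":0,"dz":0,"ax":0,"ay":0,"az":0},{"jaw":1,"dx":0,"dy":0,"dz":0,"ax":0,"ay":0,"az":0}]' 35
```

```text
clock: 10.6
tcp_pos: [558.6, -281.9, 43.6]
orientation: [-3.134, 0.185, 0.003]
ft_force: [-0.2, -0.4, 0.7]
opening: 52.5
grip_force: 0.0
clock: 11.27
tcp_pos: [559.3, -283.6, 46.1]
orientation: [3.136, -0.188, 0.001]
ft_force: [-1.0, 1.3, 5.2]
opening: 22.0
grip_force: 35.0
```

```bash
python3 -m pendant '[{"jaw":1,"dx":0,"dy":0,"dz":0.02,"ax":0,"ay":0,"az":0},{"jaw":1,"dx":0,"dy":0,"dz":0.03,"ax":0,"ay":0,"az":-1.5},{"jaw":1,"dx":-0.015,"dy":0.03,"dz":0.03,"ax":0,"ay":0,"az":-1.5},{"jaw":1,"dx":-0.03,"dy":0.06,"dz":0.03,"ax":0,"ay":0,"az":-1.5},{"jaw":1,"dx":-0.045,"dy":0.09,"dz":0.03,"ax":0,"ay":0,"az":-1.5},{"jaw":1,"dx":-0.06,"dy":0.12,"dz":0.025,"ax":0,"ay":0,"az":-1.5},{"jaw":1,"dx":-0.075,"dy":0.153,"dz":0.02,"ax":0,"ay":0,"az":-1.5},{"jaw":1,"dx":-0.075,"dy":0.153,"dz":0.018,"ax":0,"ay":0,"az":-1.5},{"jaw":1,"dx":-0.075,"dy":0.153,"dz":0.018,"ax":0,"ay":0,"az":-1.5},{"jaw":1,"dx":-0.075,"dy":0.153,"dz":0.018,"ax":0,"ay":0,"az":-1.5}]' 35
python3 - <<'E'
from h import *
import pickle
s=monitor.sense(); im=vision.snapshot('wrist'); pickle.dump(s,open('w5.pkl','wb')); cv2.imwrite('pics/w5.png',im)
x=R.from_rotvec(s['orientation']).as_matrix()[:,0];print(s['q'],s['tcp_pos'],np.degrees(np.arctan2(x[1],x[0])))
C=cam('wrist',s); print('exp tip straight side top',proj(C,[*(s['tcp_pos'][:2]+119*np.array([.147,.989])-10.5*np.array([.989,-.147])),34]))
E
```

```text
clock: 12.1
tcp_pos: [484.4, -131.0, 63.9]
orientation: [3.133, -0.23, 0.001]
ft_force: [0.7, -0.8, -0.1]
opening: 21.8
grip_force: 35.0
[ 0.70827972  0.27374431 -0.59306789  1.99485265  0.19094794  0.92590877
 -1.70038144] [ 484.43545478 -130.98493303   63.91514324] -8.406064234217983
exp tip straight side top [ 60.99315875 309.67515256]
```

View pics/w5.png

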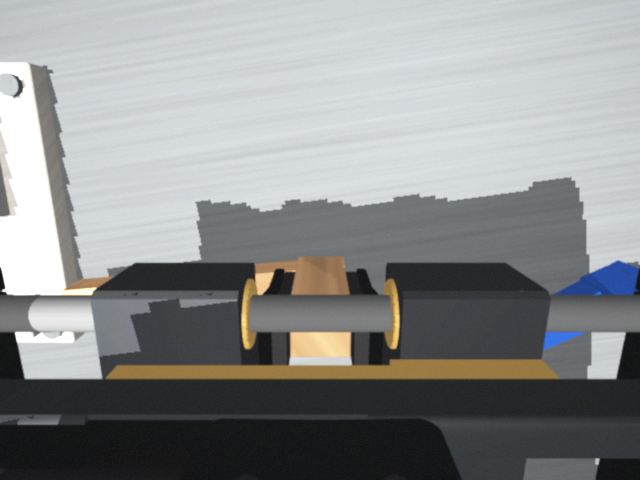

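The wrist view shows the wedge upright in the jaws at (320,310), its body running left over the plate edge; the tip is hidden behind the finger. I will slide it in along the rail while watching the force.

```bash
python3 -m pendant '[{"jaw":1,"dx":0.003,"dy":0.02,"dz":0,"ax":0,"ay":0,"az":0},{"jaw":1,"dx":0.006,"dy":0.04,"dz":0,"ax":0,"ay":0,"az":0},{"jaw":1,"dx":0.009,"dy":0.06,"dz":0,"ax":0,"ay":0,"az":0},{"jaw":1,"dx":0.009,"dy":0.06,"dz":-0.003,"ax":0,"ay":0,"az":0},{"jaw":1,"dx":0.009,"dy":0.06,"dz":-0.005,"ax":0,"ay":0,"az":0},{"jaw":1,"dx":0.009,"dy":0.06,"dz":-0.005,"ax":0,"ay":0,"az":0}]'; python3 -m pendant '[{"jaw":1,"dx":0,"dy":0,"dz":-0.001,"ax":0,"ay":0,"az":0},{"jaw":1,"dx":0,"dy":0,"dz":-0.001,"ax":0,"ay":0,"az":0}]';python3 - <<'E'
from h import *
for n in('side','top'):cv2.imwrite(f'pics/{n}6.png',vision.snapshot(n))
a=cv2.resize(cv2.imread('pics/side6.png')[160:260,260:400],(560,400),interpolation=cv2.INTER_CUBIC)
b=cv2.resize(cv2.imread('pics/top6.png')[200:300,220:280],(240,400),interpolation=cv2.INTER_CUBIC)
cv2.imwrite('pics/c6.png',np.hstack([a,b]))
E
```

```text
clock: 12.65
tcp_pos: [493.1, -71.8, 58.1]
orientation: [3.133, -0.232, -0.001]
ft_force: [0.3, -0.8, -0.9]
opening: 21.9
grip_force: 35.0
clock: 12.82
tcp_pos: [493.3, -71.9, 57.8]
orientation: [3.133, -0.233, 0.0]
ft_force: [-1.5, -1.2, 4.4]
opening: 21.9
grip_force: 35.0
```

View pics/c6.png

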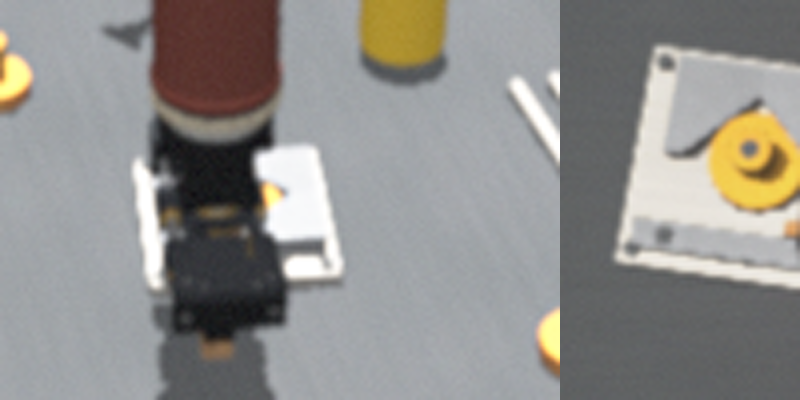

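The crops show the tip at the right edge (790,228), between the knob rim and the rail. The 4.4 N upward force at TCP z 57.8 fits the wedge lying on the plate. Next I feel for the rail.

```bash
python3 -m pendant '[{"jaw":1,"dx":-0.001,"dy":0,"dz":0.0005,"ax":0,"ay":0,"az":0},{"jaw":1,"dx":-0.001,"dy":0,"dz":0.0005,"ax":0,"ay":0,"az":0}]'; python3 -m pendant '[{"jaw":1,"dx":0.003,"dy":0.02,"dz":0,"ax":0,"ay":0,"az":0},{"jaw":1,"dx":0.003,"dy":0.02,"dz":0,"ax":0,"ay":0,"az":0},{"jaw":1,"dx":0.003,"dy":0.02,"dz":0,"ax":0,"ay":0,"az":0}]';python3 -m pendant '[{"jaw":1,"dx":0.003,"dy":0.02,"dz":0,"ax":0,"ay":0,"az":0},{"jaw":1,"dx":0.003,"dy":0.02,"dz":0,"ax":0,"ay":0,"az":0},{"jaw":1,"dx":0.003,"dy":0.02,"dz":0,"ax":0,"ay":0,"az":0}]'
```

```text
clock: 13.08
tcp_pos: [491.8, -71.0, 58.0]
orientation: [3.133, -0.231, -0.0]
ft_force: [0.5, -0.9, 0.6]
opening: 21.4
grip_force: 35.0
clock: 13.33
tcp_pos: [495.1, -49.8, 58.0]
orientation: [-3.133, 0.227, -0.0]
ft_force: [0.6, -0.3, 0.5]
opening: 21.5
grip_force: 35.0
clock: 13.58
tcp_pos: [498.0, -30.4, 58.0]
orientation: [-3.133, 0.227, -0.0]
ft_force: [0.5, 0.6, 1.7]
opening: 22.2
grip_force: 35.0
```

```bash
python3 -m pendant '[{"jaw":1,"dx":0.003,"dy":0.02,"dz":0,"ax":0,"ay":0,"az":0},{"jaw":1,"dx":0.0045,"dy":0.03,"dz":0,"ax":0,"ay":0,"az":0},{"jaw":1,"dx":0.0045,"dy":0.03,"dz":0,"ax":0,"ay":0,"az":0}]'; python3 -m pendant '[{"jaw":1,"dx":0.001,"dy":0.008,"dz":0,"ax":0,"ay":0,"az":0},{"jaw":1,"dx":0.001,"dy":0.008,"dz":0,"ax":0,"ay":0,"az":0},{"jaw":1,"dx":0.001,"dy":0.008,"dz":0,"ax":0,"ay":0,"az":0}]'
```

```text
clock: 13.83
tcp_pos: [502.7, 1.0, 58.1]
orientation: [-3.132, 0.226, -0.001]
ft_force: [1.7, 1.2, 2.0]
opening: 21.9
grip_force: 35.0
clock: 14.08
tcp_pos: [503.7, 7.4, 58.1]
orientation: [-3.133, 0.229, -0.0]
ft_force: [0.6, 1.6, 2.8]
opening: 21.7
grip_force: 35.0
```

```bash
python3 -m pendant '[{"jaw":1,"dx":0.001,"dy":0.006,"dz":0,"ax":0,"ay":0,"az":0},{"jaw":1,"dx":0.001,"dy":0.006,"dz":0,"ax":0,"ay":0,"az":0}]'; python3 -m pendant '[{"jaw":1,"dx":0.0005,"dy":0.004,"dz":0,"ax":0,"ay":0,"az":0},{"jaw":1,"dx":0.0005,"dy":0.004,"dz":0,"ax":0,"ay":0,"az":0}]'; python3 -m pendant '[{"jaw":1,"dx":0.0005,"dy":0.003,"dz":0,"ax":0,"ay":0,"az":0},{"jaw":1,"dx":0.0005,"dy":0.003,"dz":0,"ax":0,"ay":0,"az":0}]'
```

```text
clock: 14.25
tcp_pos: [504.5, 13.4, 58.1]
orientation: [3.133, -0.229, -0.0]
ft_force: [0.1, 0.9, 3.9]
opening: 21.6
grip_force: 35.0
clock: 14.42
tcp_pos: [505.0, 17.3, 58.1]
orientation: [3.133, -0.23, 0.0]
ft_force: [0.2, 0.8, 3.4]
opening: 21.5
grip_force: 35.0
clock: 14.58
tcp_pos: [505.4, 19.8, 58.1]
orientation: [3.132, -0.23, -0.001]
ft_force: [-1.6, -2.0, 5.7]
opening: 21.7
grip_force: 35.0
```

```bash
python3 -m pendant '[{"jaw":1,"dx":0.0003,"dy":0.002,"dz":0,"ax":0,"ay":0,"az":0},{"jaw":1,"dx":0.0003,"dy":0.002,"dz":0,"ax":0,"ay":0,"az":0}]'; python3 -m pendant '[{"jaw":1,"dx":0.0003,"dy":0.002,"dz":0,"ax":0,"ay":0,"az":0},{"jaw":1,"dx":0.0003,"dy":0.002,"dz":0,"ax":0,"ay":0,"az":0}]'; python3 -m pendant '[{"jaw":1,"dx":0.0003,"dy":0.002,"dz":0,"ax":0,"ay":0,"az":0},{"jaw":1,"dx":0.0003,"dy":0.002,"dz":0,"ax":0,"ay":0,"az":0}]'
```

```text
clock: 14.75
tcp_pos: [505.4, 21.0, 58.1]
orientation: [3.131, -0.231, -0.001]
ft_force: [-2.5, -4.2, 7.2]
opening: 22.1
grip_force: 35.0
clock: 14.92
tcp_pos: [505.6, 22.1, 58.1]
orientation: [3.13, -0.232, -0.002]
ft_force: [-3.9, -7.5, 9.1]
opening: 21.6
grip_force: 35.0
clock: 15.08
tcp_pos: [505.7, 22.9, 58.1]
orientation: [3.129, -0.233, -0.003]
ft_force: [-5.4, -12.0, 11.7]
opening: 21.9
grip_force: 35.0
```

```bash
python3 -m pendant '[{"jaw":1,"dx":-0.0007,"dy":0.002,"dz":0,"ax":0,"ay":0,"az":0},{"jaw":1,"dx":-0.0007,"dy":0.002,"dz":0,"ax":0,"ay":0,"az":0}]'; python3 -m pendant '[{"jaw":1,"dx":-0.0005,"dy":0.002,"dz":0,"ax":0,"ay":0,"az":0},{"jaw":1,"dx":-0.0005,"dy":0.002,"dz":0,"ax":0,"ay":0,"az":0},{"jaw":1,"dx":-0.0005,"dy":0.002,"dz":0,"ax":0,"ay":0,"az":0}]'
```

```text
clock: 15.25
tcp_pos: [505.6, 23.3, 58.1]
orientation: [3.127, -0.235, -0.001]
ft_force: [-1.5, -17.5, 9.3]
opening: 21.9
grip_force: 35.0
clock: 15.5
tcp_pos: [505.6, 23.6, 58.2]
orientation: [3.125, -0.237, 0.001]
ft_force: [-0.5, -22.9, 8.2]
opening: 21.9
grip_force: 35.0
```

```bash
python3 -m pendant '[{"jaw":0.55,"dx":0,"dy":-0.002,"dz":0,"ax":0,"ay":0,"az":0},{"jaw":0.55,"dx":0,"dy":-0.004,"dz":0,"ax":0,"ay":0,"az":0},{"jaw":0.55,"dx":0,"dy":-0.006,"dz":0,"ax":0,"ay":0,"az":0},{"jaw":0.55,"dx":0,"dy":-0.006,"dz":0,"ax":0,"ay":0,"az":0}]';  python3 -m pendant '[{"jaw":0.55,"dx":0,"dy":0,"dz":0.02,"ax":0,"ay":0,"az":0},{"jaw":0.55,"dx":0,"dy":0,"dz":0.05,"ax":0,"ay":0,"az":0},{"jaw":0.55,"dx":0,"dy":0,"dz":0.08,"ax":0,"ay":0,"az":0},{"jaw":0.55,"dx":0,"dy":0,"dz":0.12,"ax":0,"ay":0,"az":0},{"jaw":0.55,"dx":0,"dy":0,"dz":0.16,"ax":0,"ay":0,"az":0},{"jaw":0.3,"dx":0,"dy":0,"dz":0.19,"ax":0,"ay":0,"az":0},{"jaw":0.3,"dx":0,"dy":0,"dz":0.19,"ax":0,"ay":0,"az":0},{"jaw":0.3,"dx":0,"dy":0,"dz":0.19,"ax":0,"ay":0,"az":0}]'
python3 - <<'E'
from h import *
im=vision.snapshot('wrist'); cv2.imwrite('pics/w7.png',im[60:360])
E
```

```text
clock: 15.83
tcp_pos: [504.8, 24.4, 57.7]
orientation: [-3.133, 0.229, 0.001]
ft_force: [0.5, 0.1, -0.9]
opening: 36.8
grip_force: 0.0
clock: 16.5
tcp_pos: [506.0, 25.1, 249.6]
orientation: [3.133, -0.228, 0.005]
ft_force: [0.6, -0.9, -0.6]
opening: 51.7
grip_force: 0.0
```

View pics/w7.png

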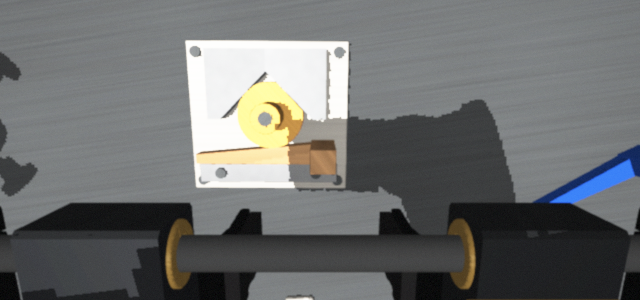

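The wedge lies along the rail at (250,158) with its grip at (322,158), against the knob rim. I use the last picture for a close check that the flat is square.

Run:
```python
from h import *
import pickle
s=monitor.sense(); im=vision.snapshot('wrist'); pickle.dump(s,open('w8.pkl','wb')); cv2.imwrite('pics/w8.png',im)
c=cv2.resize(im[120:230,215:345],(780,660)[:2] if 0 else (709,600),interpolation=cv2.INTER_CUBIC)
c=cv2.convertScaleAbs(255*(c/255.)**1.6)
cv2.imwrite('pics/w8c.png',c)
```

```text
(no output)
```

View pics/w8c.png

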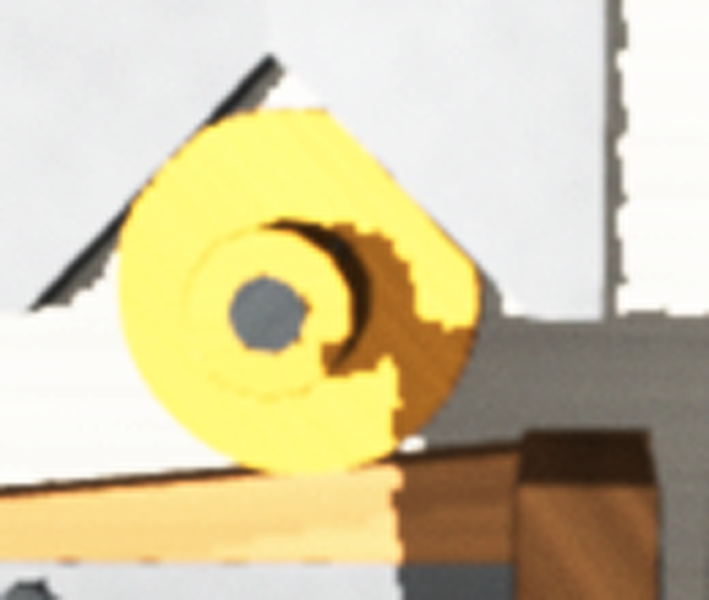

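The flat, running (325,107)→(478,268), is parallel to the groove face at (283,65)→(515,310). The rim is on the left face, and the wedge is tight between the knob and the rail. I am handing it in.

```bash
python3 -c "
from workcell import order
print(order.job_done())"
```

```text
the job is handed in; nothing more can be done
None
```

The job is handed in: the knob's flat sits square on one groove face with its rim on the other, and the wedge was pushed in along the rail to about 23 N and released. The bottle and spider were not approached, but the hand-in returned no verdict, so I can't confirm it was judged a success.

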